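Slide the weights chest clear of the till and open the cash drawer

ROBOT

A 7-joint arm with a two-finger parallel gripper is mounted at the origin on the work surface. World frame = base frame: x ahead of the robot, y to its left, z up, the work surface at z = 0. Lengths are in m, angles in rad, forces in N, time in s.
With the tool pointing down it reaches from about 0.425 to 0.925 m from the base axis. Payload 6.8 kg.
Tool frame: the origin (TCP) lies on the front face of the gripper's body, between the roots of the fingers; the fingertips stand 73 mm ahead of it and the grasp point (between the pads) lies 54 mm ahead of it (bot.finger_overhang is the z of the fingertips in the tool frame, in m); z points along the fingers, y is the line along which they close (so a half turn about z gives the same grasp; the last joint's range is limited). The gripper opens to 85 mm and grips with 20 to 120 N. Pads are 22 mm wide; open, the fingers measure 114 mm over their backs; the gripper's body (76 mm by 85 mm) begins 54 mm behind the grasp point. The pads swing forward as they close: fully open they stand 13 mm farther back than shut.
Start: joints at [1.14, 0.477, 0.022, 1.555, -0.011, 1.109, -0.083], TCP at [0.214, -0.64, 0.304] pointing down, gripper open.
Joint ranges: [-2.96, 2.96], [-0.34, 2.1], [-1.41, 1.46], [0.24, 2.44], [-1.37, 4.51], [0.17, 1.92], [-2.96, 2.96]. Speed limits (rad/s): [2.39, 2.39, 3.14, 3.14, 3.14, 3.14, 3.14].

INTERFACE

Orientations are given as a unit quaternion [w, x, y, z].
In Python, from station import bot gives the robot as it stands.
- The arm moves only by the tool servo_tool, never from a script. Its argument "motion" is one flat list of numbers, 7 for each row, row after row: the shift along the tool's x, y, z as a fraction of full scale, then the turn, a rotation vector about the tool's x, y, z as a fraction of full scale, then the closure, from 0 (fully open) to 1 (shut). In form: [tx, ty, tz, ax, ay, az, gripper, tx, ty, tz, ax, ay, az, gripper, ...]. A call has 1 to 5 rows; each row shifts and turns the commanded pose from where the row before left it, along the tool's axes as they then stand; what a row does not reach is not made up. Full scale, the value 1, is 0.02 m for a shift and 0.15 rad for a turn. A row lasts 1/8 s, in which the tool goes at most 62.5 mm and 10.7 degrees, less where a joint would pass 70% of its speed; a pose out of reach is approached as far as the arm can. A call with a number of a shift or a turn outside -1 to 1 is refused whole. A call with a gripper value outside its range is refused whole. The fingers move at their own pace and stop on an object; "grip_force" is the grip in N (left out, the last holds). Time passes only in rows, so rows that do not move let the fingers close. It gives the time, the measured TCP pose, the force, the opening and the grip force at its end, in the units of the state.
- bot.get_obs(): the state, without advancing time (a new reading comes with each control period).
- bot.read_camera(name): name is "scene" or "top" or "wrist"; returns the picture (384x512x3 uint8, red, green, blue); there is no depth.
- bot.get_calibration(name): a dict with "mtx" (3x3 intrinsics, pixels), "rvec" (rotation vector, rad) and "tvec" (3), from world to camera coordinates, as OpenCV has them. Camera axes: x right, y down, z forward; pixel columns grow to the right and rows downward; lengths in m; the calibration is good to about 2 mm. The wrist camera is an equidistant fisheye: a pixel r from the principal point sees the ray r / f radians off the axis. A picture is of the moment at which its call begins: read the wrist's pose just before it. get_calibration takes no time and is no camera call; for the wrist camera it gives the pose at the moment of the call.
- bot.hand_in(): hands the job in; it is judged then, once.
Trained networks look in the newest picture that a camera, given by its name, has taken for a name from the list of things; names that differ only in an ending like _2 or _b are one class to them, and where a whole thing is asked for, a point or a joint stands for the part that bears it (a point fixed in the world has none). Each returns a list of dicts, best first, with "p" (0 to 1); they miss things now and then, are a little off and sometimes report something else, mostly with a low value. They report only what shows in the picture. A call takes as long as a camera call. They do not tell look-alikes from the thing itself.
- bot.boxes_of(camera, name): "uv" ([column, row] in pixels, amid what is visible of it).
The state is a dict: "t": time; "q": joint angles; "joint_vel": joint speeds; "joint_torque": joint torques, N m; "eef_pos": TCP position; "tool_rot": TCP orientation; "contact_force": force on the tool from outside, world axes, zero at the start; "torque": the same for the moment, N m; "gripper_width": opening from 0.0 (shut) to 1.0 (fully open); "grasp_force": force on a finger pad.
Only numpy, scipy, OpenCV 4.12 (cv2) and the standard library are available. Lean on these libraries where they do the work, as an engineer would, in place of code of your own. Each camera call takes 0.05 s, during which the arm holds its last target. There are 200 camera calls.

TASK

The tall, heavy chest of scale weights is standing in front of the cash drawer. Push it low down, near its base, so that it slides along the counter to the left without tipping, until it stands squarely against the low wooden stop; then press the brass lever on the till fully down so that the drawer runs open. Do not lift the chest or pull the drawer by hand, and leave everything else where it is.

Things in the scene. Friction and masses are not known exactly. Their poses are not given: they have to be found in the camera images.
- chest: tall slim teak chest, loose and heavy (1.1 to 1.9 kg, a little top-heavy): 100 mm in x, 90 mm in y, 240 mm high, plain flat sides, small drawer fronts with tiny brass knobs on its -x face, a thin brass bail handle on top reaching 266 mm. Origin at the centre of its underside, z up. It slides on the counter at about 5 to 13 N pushed near the base; pushed above about 60 mm it may rock and tip towards its 90 mm side
- stop: low teak block fixed to the counter at the left of the till's drawer: 140 mm in x, 30 mm in y, 40 mm high. Origin at the centre of its underside; its -y face (15 mm from the origin) is the face the chest must stand against, so the chest's origin ends 60 mm from the stop's origin along the stop's -y axis. It has the same yaw as the till
- till: teak till, a cabinet fixed to the counter: 200 mm in x, 280 mm in y, 120 mm high, one cash drawer across its front (-x) face. Origin at the centre of its underside; -x points out of the front towards the robot, +y to the left. The chest starts in front of it and has to leave the drawer's path
- drawer_front (a point): middle of the wooden front of the cash drawer, on its outer face; a brass knob stands out 35 mm or so from there. The drawer moves out along the till's -x, 100 mm when the lever is fully down
- lever (a joint): brass lever on top of the till, in rad: 0 = raised 26 degrees above level (start), 0.45 = fully down and level. Hinge along the till's y; the pad end points to the till's -x. It stays where it is left, and is linked to the drawer, which runs out 22 mm for each 0.1 rad. Pressing takes about 3 to 8 N at the pad
- lever_pad (a point): centre of the top of the round brass pad, 32 mm across, at the end of the lever, 85 mm from the hinge; about 200 mm above the counter at the start. It goes down about 36 mm and 11 mm or so towards the till's -x as the lever is pressed home, where its underside stays about 30 mm above the till's top
- abacus: rosewood abacus lying flat right of the till, 110 x 220 mm, 22 mm high, origin at the centre of its underside; a bystander
- tin: red enamel tin standing on the till's top towards the left and back, 63 x 83 mm, 62 mm high, origin at the centre of its underside; a bystander
- cup: silver-plated dosing cup, 56 mm across, 60 mm high, left of the till's front, just beyond the far side of the place where the chest must go, origin at the centre of its underside; a bystander
- pot: white porcelain ointment pot with lid, 74 mm across, 70 mm high, left of the till, origin at the centre of its underside; a bystander
- mortar: marble mortar bowl, 100 mm across, 75 mm high, to the left beyond the stop, origin at the centre of its underside; a bystander
- weight: brass knob weight, 44 mm across, 58 mm high, on the right near the robot, origin at the centre of its underside; a bystander
Mind the look-alikes: they are no part of the job. There is more than one size of the stop; the job needs the smallest.

How it is judged:
On the way, in this order (a step that is already met when the one before it is completed fails the run):
1. the chest stands upright and square against the stop (y of chest in the frame of stop between -0.068 and -0.05 m and x of chest in the frame of stop between -0.045 and 0.045 m and angle between the x axis of chest and the x axis of stop, either way round below 0.12 rad and angle between chest's own z axis and vertical below 0.04 rad and linear speed of chest below 0.02 m/s), for 0.2 s.
2. the lever is pressed down and the drawer has run open (value of joint lever above 0.38 rad and x of drawer_front in the frame of till below -0.175 m), for 0.2 s.
At the end, for the whole second after the job is handed in: The chest stands upright and still against the stop (within 8 mm of its face, within 45 mm of its middle along it, square to 0.12 rad), the lever is down (over 0.38 of 0.45 rad) and the drawer is out by more than 75 mm (all of step 1 and all of step 2); the robot touches nothing.
It fails at once if the chest is tipped (over 0.15 rad) or lifted off the counter (angle between chest's own z axis and vertical above 0.15 rad or height (world z) of chest above 0.012 m).
It fails at once if the lever is pressed while the chest is still in front of the drawer (value of joint lever above 0.08 rad and y of chest in the frame of till below 0.15 m).
It fails at once if the drawer is pulled or pushed by hand instead of with the lever (contact force between the fingers and till_drawer0 above 2 N).
It fails at once if the chest is driven against the till (contact force between chest and till above 4 N).
It fails at once if a bystander is moved more than 30 mm or knocked over (distance of any of abacus, tin, cup, pot, mortar, weight from where it was at the start of the episode above 0.03 m or angle between any of abacus, tin, cup, pot, mortar, weight's own z axis and vertical above 0.3 rad).
It also fails if it takes over 56 s, if anything falls off the work surface, if the arm or the gripper's body presses on something with over 40 N, if the wrist force passes 120 N, or if a joint passes its speed limit or range.

## Working session

There is one attempt and no reset: what is moved stays moved. The work goes in short steps, Python scripts to look and compute and a tool call to move; the robot and the scene stay as the last step left them, time stands still between calls to the robot, and variables do not carry over. Pictures are saved under pics/ and viewed, at most 10 in all, crops included, and the job is handed in when it is done.

Besides the shell and the picture viewer there is one more tool, called after "Emit:" in YAML: its name, and indented under it one key for each argument. servo_tool: Moves the arm, as the interface text tells. Shift numbers are shares of 0.02 m and turn numbers shares of 0.15 rad, none past 1 either way. Its arguments: {"type":"object","properties":{"motion":{"type":"array","items":{"type":"number","minimum":-1,"maximum":1}},"grip_force":{"type":"number"}},"required":["motion"]}

```bash
mkdir -p pics; cat > h.py <<'E'
import numpy as np, cv2
from station import bot
def cal(c):
    k=bot.get_calibration(c); return np.array(k["mtx"]),np.array(k["rvec"],float).ravel(),np.array(k["tvec"],float).ravel()
def at_z(c,uv,z):
    K,r,t=cal(c); R=cv2.Rodrigues(r)[0]; d=R.T@np.linalg.inv(K)@np.array([uv[0],uv[1],1.]); o=-R.T@t
    return o+d*(z-o[2])/d[2]
def proj(c,p):
    K,r,t=cal(c); return cv2.projectPoints(np.array(p,float).reshape(-1,1,3),r,t,K,None)[0].reshape(-1,2)
E
python3 - <<'E'
from h import *
for c in("scene","top"):
    im=bot.read_camera(c); cv2.imwrite(f"pics/{c}0.png",cv2.resize(im[:,:,::-1],(800,600),interpolation=cv2.INTER_CUBIC))
    cv2.imwrite(f"pics/{c}_raw.png",im[:,:,::-1])
    K,r,t=cal(c);R=cv2.Rodrigues(r)[0];print(c,"pos",-R.T@t,"x",R[0],"z",R[2],K[0,0])
    for n,z in dict(chest=.12,stop=.04,till=.12,lever_pad=.2,drawer_front=.06,abacus=.02,tin=.15,cup=.03,pot=.035,mortar=.04,weight=.03).items():
        print(n,[(np.round(d["p"],2),np.round(d["uv"]),at_z(c,d["uv"],z).round(3)[:2]) for d in bot.boxes_of(c,n)][:4])
print(bot.get_obs())
E
```

```text
scene pos [1.68025006 0.06278346 1.1096001 ] x [ 0.04623848  0.99888205 -0.00983072] z [-0.77404919  0.02960669 -0.63243284] 497.01079867716555
chest [(np.float64(0.88), array([190., 188.]), array([ 0.437, -0.108])), (np.float64(0.19), array([291., 220.]), array([0.602, 0.199]))]
stop [(np.float64(0.91), array([293., 219.]), array([0.511, 0.217])), (np.float64(0.82), array([414., 245.]), array([0.649, 0.567]))]
till [(np.float64(0.56), array([195., 267.]), array([ 0.774, -0.073]))]
lever_pad [(np.float64(0.66), array([275., 247.]), array([0.788, 0.138])), (np.float64(0.48), array([188., 228.]), array([ 0.708, -0.088]))]
drawer_front [(np.float64(0.45), array([208., 224.]), array([ 0.539, -0.052]))]
abacus [(np.float64(0.93), array([110., 266.]), array([ 0.666, -0.337])), (np.float64(0.57), array([345., 223.]), array([0.519, 0.385])), (np.float64(0.46), array([235., 245.]), array([0.598, 0.03 ]))]
tin [(np.float64(0.73), array([236., 244.]), array([0.723, 0.039]))]
cup [(np.float64(0.67), array([274., 244.]), array([0.609, 0.151])), (np.float64(0.59), array([112., 265.]), array([ 0.67
[... 1860 characters left out ...]
73,  0.02241023,  1.5554096 , -0.01150785,
        1.1092803 , -0.08307968]), 'joint_vel': array([ 9.91029307e-04, -3.15373298e-04,  2.94431767e-04, -6.88414723e-05,
       -3.80709655e-04,  1.26257858e-03,  5.11720730e-04]), 'joint_torque': array([ 4.37924373e-04, -5.96332848e+01,  1.60652138e+00, -2.81547511e+01,
        1.25158089e-02,  1.64464596e-03, -3.06625338e-05]), 'eef_pos': array([ 0.21411683, -0.64015605,  0.30391563]), 'tool_rot': array([2.16910492e-05, 9.87006231e-01, 1.60681984e-01, 1.37665275e-05]), 'contact_force': array([-0.09714881, -0.15988172,  0.48335694]), 'torque': array([ 0.00875663,  0.01029014, -0.00220021]), 'grasp_force': 0.0, 'gripper_width': 1.0013298125886216}
```

View pics/top0.png

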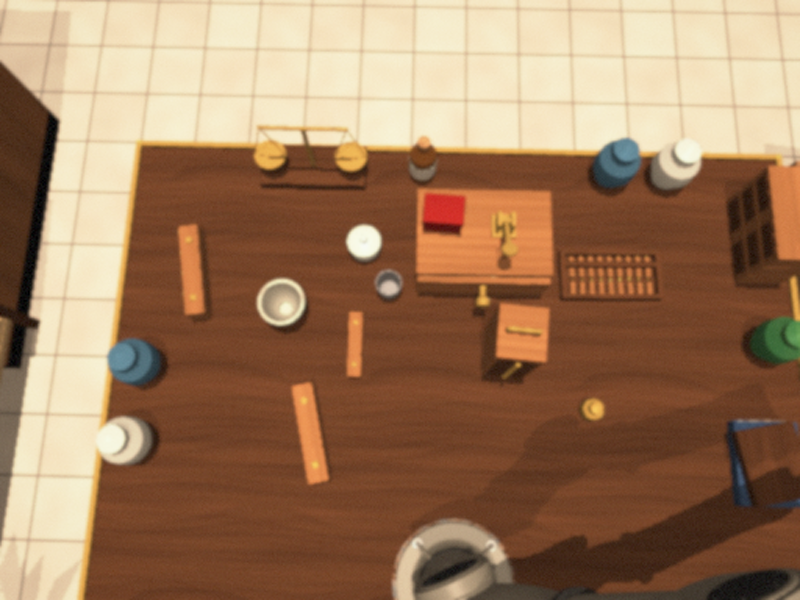

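View pics/scene0.png

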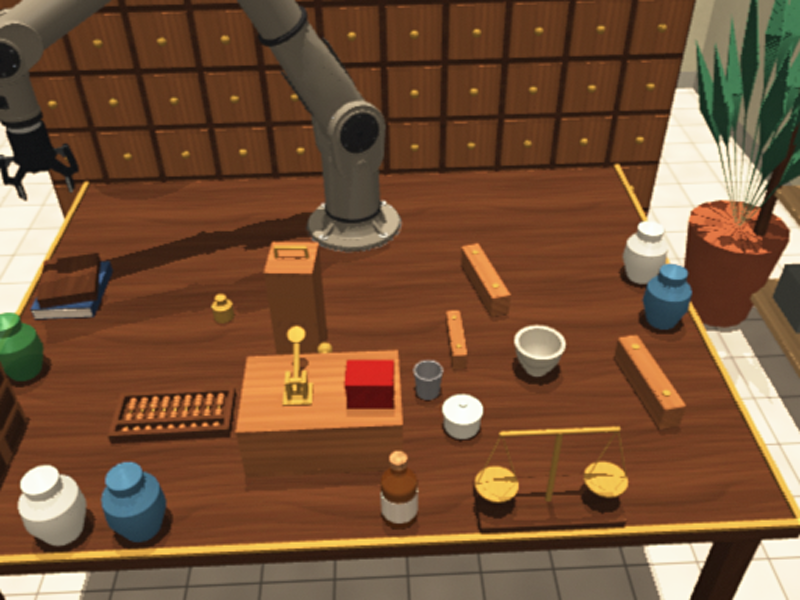

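The top view shows the chest's top at about (523,333), the smallest stop at (355,344), the cup at (389,284), and the till's front edge near row 280 with its knob at (483,296). The lever pad is at (510,247). The scene view agrees: chest (295,290), stop (456,338). Next I'll crop both areas for exact corners.

```bash
python3 - <<'E'
from h import *
im=cv2.imread("pics/top_raw.png")
a=im[110:260,210:370]; cv2.imwrite("pics/crop.png",cv2.resize(a,None,fx=5,fy=4*1.0,interpolation=cv2.INTER_CUBIC))
s=512/800
def P(l,z): 
    q=np.array([at_z("top",np.array(p)*s,z)[:2] for p in l]); print(q.round(3).tolist(), q.mean(0).round(3))
P([(349,312),(363,312),(361,377),(347,377)],.04)
P([(499,304),(550,306),(547,362),(496,358)],.24)
P([(417,191),(552,191),(553,277),(417,275)],.12)
E
```

```text
[[0.544, 0.231], [0.545, 0.201], [0.405, 0.199], [0.405, 0.229]] [0.475 0.215]
[[0.522, -0.063], [0.52, -0.157], [0.416, -0.148], [0.421, -0.057]] [ 0.47  -0.106]
[[0.792, 0.091], [0.799, -0.194], [0.61, -0.191], [0.608, 0.088]] [ 0.702 -0.051]
```

View pics/crop.png

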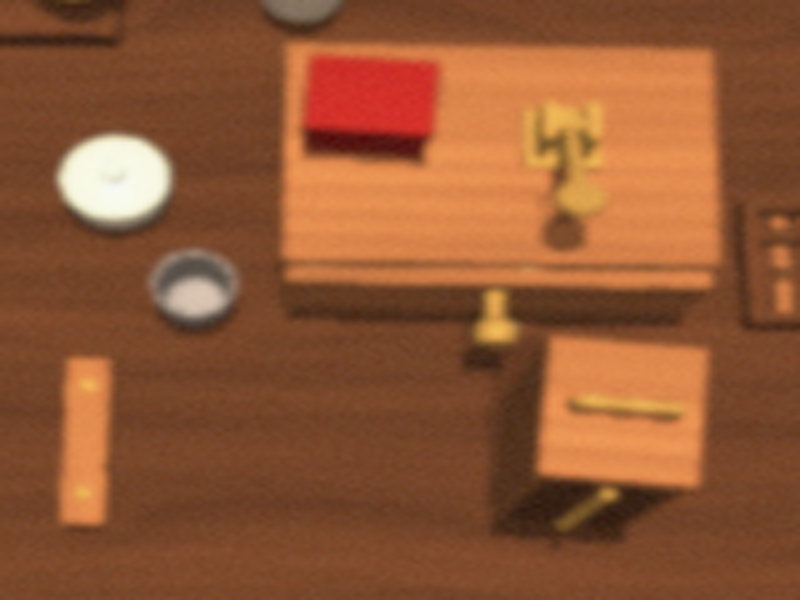

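The crop gives these corners (crop pixels): chest top (550,338), (709,347), (701,487), (538,474), and stop (66,358) to (105,524). That puts the stop at about (0.475, 0.215) with almost zero yaw. The chest is at (0.47, -0.106), turned about -0.07. Sizes match. I'll approach behind the chest's -y face, square to the stop, then tilt the fingers forward so the gripper body stays clear of it.

Emit:
servo_tool:
  motion: [0.9,-0.675,0.1,0,0,0,0.4,0.9,-0.675,0.1,0,0,0,0.4,0.9,-0.675,0.1,0,0,0,0.4,0.9,-0.675,0.1,0,0,0,0.4,0.9,-0.675,0.1,0,0,0,0.4]

```text
t: 1.82
eef_pos: [0.2792, -0.546, 0.2939]
tool_rot: [0.0, 0.987, 0.161, 0.0]
contact_force: [0.1, 0.5, -0.3]
gripper_width: 0.598
grasp_force: 0.0
```

Emit:
servo_tool:
  motion: [0.9,-0.675,0.1,0,0,0,0.4,0.9,-0.675,0.1,0,0,0,0.4,0.9,-0.675,0.1,0,0,0,0.4,0.9,-0.675,0.1,0,0,0,0.4,0.9,-0.675,0.1,0,0,0,0.4]

```text
t: 2.45
eef_pos: [0.3428, -0.4537, 0.2838]
tool_rot: [0.0, 0.987, 0.161, 0.0]
contact_force: [-0.5, 0.3, 0.2]
gripper_width: 0.601
grasp_force: 0.0
```

Emit:
servo_tool:
  motion: [0.9,-0.675,0.1,0,0,0,0.4,0.9,-0.675,0.1,0,0,0,0.4,0.9,-0.675,0.1,0,0,0,0.4,0.9,-0.675,0.1,0,0,0,0.4,0.9,-0.675,0.1,0,0,0,0.4]

```text
t: 3.08
eef_pos: [0.4065, -0.3612, 0.2738]
tool_rot: [0.0, 0.987, 0.161, 0.0]
contact_force: [-0.7, 0.5, -0.3]
gripper_width: 0.6
grasp_force: 0.0
```

Emit:
servo_tool:
  motion: [0,0,0,0,0,-0.9,0.4,0,0,0,0,0,-0.9,0.4,0,0,0,0,0,-0.9,0.4,0,0,0,0,0,-0.9,0.4,0,0,0,0,0,-0.9,0.4]

```text
t: 3.7
eef_pos: [0.4061, -0.3618, 0.2739]
tool_rot: [0.0, 0.877, 0.48, -0.0]
contact_force: [-0.4, 0.0, -0.3]
gripper_width: 0.599
grasp_force: 0.0
```

Emit:
servo_tool:
  motion: [0,0,0,0,0,-0.9,0.4,0,0,0,0,0,-0.9,0.4,0,0,0,0,0,-0.9,0.4,0,0,0,0,0,-0.9,0.4,0,0,0,0,0,-0.3,0.4]

```text
t: 4.32
eef_pos: [0.4061, -0.3618, 0.2739]
tool_rot: [0.0, 0.702, 0.712, -0.0]
contact_force: [0.2, 1.0, -0.4]
gripper_width: 0.599
grasp_force: 0.0
```

Emit:
servo_tool:
  motion: [0,0,0,0,0.9,0,0.4,0,0,0,0,0.9,0,0.4,0,0,0,0,0.9,0,0.4,0,0,0,0,0.9,0,0.4,0,0,0,0,0.9,0,0.4]

```text
t: 4.95
eef_pos: [0.4063, -0.3622, 0.2742]
tool_rot: [-0.237, 0.663, 0.671, 0.234]
contact_force: [0.7, 0.1, 0.1]
gripper_width: 0.604
grasp_force: 0.0
```

```bash
cat >> h.py <<'E'
from scipy.spatial.transform import Rotation as Ro
def st():
    o=bot.get_obs(); q=o["tool_rot"]; R=Ro.from_quat([q[1],q[2],q[3],q[0]]).as_matrix()
    print("t",round(o["t"],2),"p",o["eef_pos"].round(4),"tip",(o["eef_pos"]+R[:,2]*bot.finger_overhang).round(4),"F",o["contact_force"].round(1),"w",round(o["gripper_width"],2),"q",o["q"].round(2))
    print(R.round(3).tolist()); return o,R
E
python3 - <<'E'
from h import *
st()
def P(l,z):
    q=np.array([at_z("top",(210+p[0]/5,110+p[1]/4),z)[:2] for p in l]); print(q.round(3).tolist(), q.mean(0).round(4))
P([(66,358),(111,358),(105,524),(60,523)],.04)
P([(550,338),(709,347),(701,487),(538,474)],.24)
P([(287,45),(713,50),(721,266),(283,262)],.12)
P([(583,196),(561,150)],.195)
P([(195,275)],.06)
im=bot.read_camera("scene"); cv2.imwrite("pics/s1.png",cv2.resize(im[60:240,100:340,::-1],(800,600),interpolation=cv2.INTER_CUBIC))
E
```

```text
t 4.95 p [ 0.4063 -0.3622  0.2742] tip [ 0.4057 -0.3166  0.2176] F [0.7 0.1 0.1] w 0.6 q [ 1.1   0.57 -0.4   1.64 -0.28  1.44  0.82]
[[-0.009, 1.0, -0.008], [0.778, 0.012, 0.628], [0.628, -0.0, -0.778]]
[[0.545, 0.231], [0.546, 0.201], [0.406, 0.199], [0.406, 0.229]] [0.4757 0.2151]
[[0.522, -0.065], [0.518, -0.156], [0.416, -0.149], [0.423, -0.057]] [ 0.4698 -0.1066]
[[0.796, 0.09], [0.798, -0.191], [0.613, -0.192], [0.609, 0.089]] [ 0.704  -0.0511]
[[0.645, -0.092], [0.681, -0.079]] [ 0.6631 -0.0856]
[[0.614, 0.146]] [0.6137 0.1462]
```

Emit:
servo_tool:
  motion: [-0.14,0.27,0.94,0,0,0,0.4,-0.14,0.27,0.94,0,0,0,0.4,-0.14,0.27,0.94,0,0,0,0.4,-0.14,0.27,0.94,0,0,0,0.4,-0.14,0.27,0.94,0,0,0,0.4]

```text
t: 5.62
eef_pos: [0.4327, -0.3135, 0.1913]
tool_rot: [-0.235, 0.663, 0.672, 0.232]
contact_force: [0.4, 0.2, 0.3]
gripper_width: 0.599
grasp_force: 0.0
```

Emit:
servo_tool:
  motion: [-0.14,0.27,0.94,0,0,0,0.4,-0.14,0.27,0.94,0,0,0,0.4,-0.14,0.27,0.94,0,0,0,0.4,-0.14,0.27,0.94,0,0,0,0.4,-0.14,0.27,0.94,0,0,0,0.4]

```text
t: 6.25
eef_pos: [0.4592, -0.2656, 0.1087]
tool_rot: [-0.235, 0.663, 0.671, 0.233]
contact_force: [-0.2, -0.2, -0.2]
gripper_width: 0.601
grasp_force: 0.0
```

Emit:
servo_tool:
  motion: [-0.14,0.27,0.94,0,0,0,0.4,-0.14,0.27,0.8,0,0,0,0.4,0,0,0,0,0,0,0.4]

```text
t: 6.62
eef_pos: [0.4693, -0.2474, 0.0779]
tool_rot: [-0.237, 0.663, 0.671, 0.233]
contact_force: [-0.2, 0.3, -0.1]
gripper_width: 0.598
grasp_force: 0.0
```

```bash
python3 - <<'E'
from h import *
st()
im=bot.read_camera("scene"); cv2.imwrite("pics/s2.png",cv2.resize(im[90:240,110:310,::-1],(800,600),interpolation=cv2.INTER_CUBIC))
E
```

```text
t 6.62 p [ 0.4693 -0.2474  0.0779] tip [ 0.4687 -0.202   0.0213] F [-0.2  0.3 -0.1] w 0.6 q [ 0.93  0.8  -0.43  1.81 -0.3   0.99  0.78]
[[-0.01, 1.0, -0.009], [0.779, 0.013, 0.626], [0.626, -0.001, -0.78]]
```

View pics/s2.png

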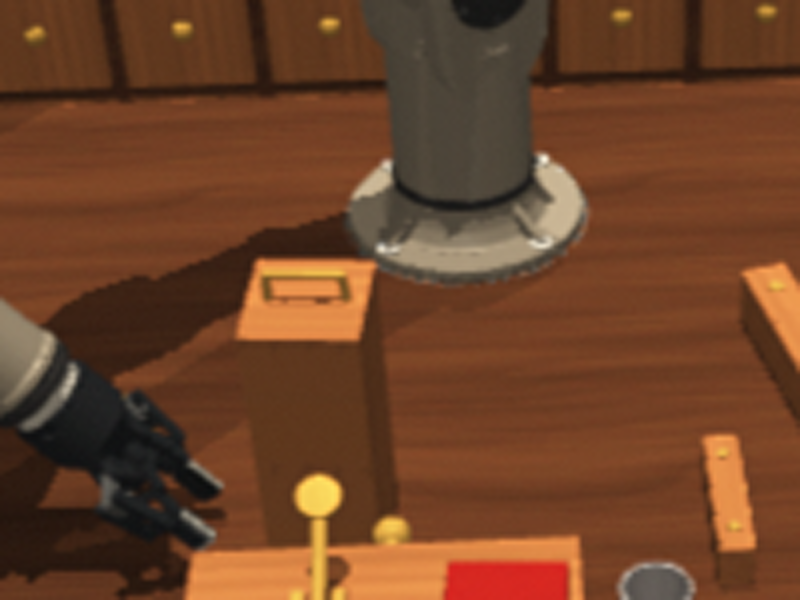

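The two fingers are low beside the chest's -y face (crop (215,510)), with both the chest and the till clear. Pushing now.

Emit:
servo_tool:
  motion: [0.39,0,0.31,0,0,0,0.4,0.39,0,0.31,0,0,0,0.4,0.39,0,0.31,0,0,0,0.4,0.2,0,0.16,0,0,0,0.4,0.2,0,0.16,0,0,0,0.4]

```text
t: 7.3
eef_pos: [0.469, -0.2083, 0.0792]
tool_rot: [-0.235, 0.663, 0.671, 0.233]
contact_force: [-0.3, -0.4, -1.3]
gripper_width: 0.598
grasp_force: 0.0
```

Emit:
servo_tool:
  motion: [0.2,0,0.16,0,0,0,0.4,0.3,0,0.24,0,0,0,0.4,0.3,0,0.24,0,0,0,0.4,0.3,0,0.24,0,0,0,0.4,0.3,0,0.24,0,0,0,0.4]

```text
t: 7.92
eef_pos: [0.4704, -0.1778, 0.0792]
tool_rot: [-0.231, 0.666, 0.671, 0.232]
contact_force: [0.6, -12.8, 5.0]
gripper_width: 0.602
grasp_force: 6.7
```

Emit:
servo_tool:
  motion: [0.3,0,0.24,0,0,0,0.4,0.3,0,0.24,0,0,0,0.4,0.3,0,0.24,0,0,0,0.4,0.3,0,0.24,0,0,0,0.4,0.3,0,0.24,0,0,0,0.4]

```text
t: 8.55
eef_pos: [0.4701, -0.1392, 0.0791]
tool_rot: [-0.231, 0.666, 0.671, 0.232]
contact_force: [-0.0, -14.4, 6.0]
gripper_width: 0.601
grasp_force: 7.0
```

```bash
python3 - <<'E'
from h import *
st()
im=bot.read_camera("top"); cv2.imwrite("pics/t3.png",cv2.resize(im[110:260,210:370,::-1],None,fx=5,fy=4,interpolation=cv2.INTER_CUBIC))
E
```

```text
t 8.55 p [ 0.4701 -0.1392  0.0791] tip [ 0.4701 -0.0943  0.0221] F [ -0.  -14.4   6. ] w 0.6 q [ 0.84  0.75 -0.51  1.97 -0.37  0.81  0.72]
[[-0.007, 1.0, 0.0], [0.786, 0.006, 0.619], [0.619, 0.005, -0.786]]
```

View pics/t3.png

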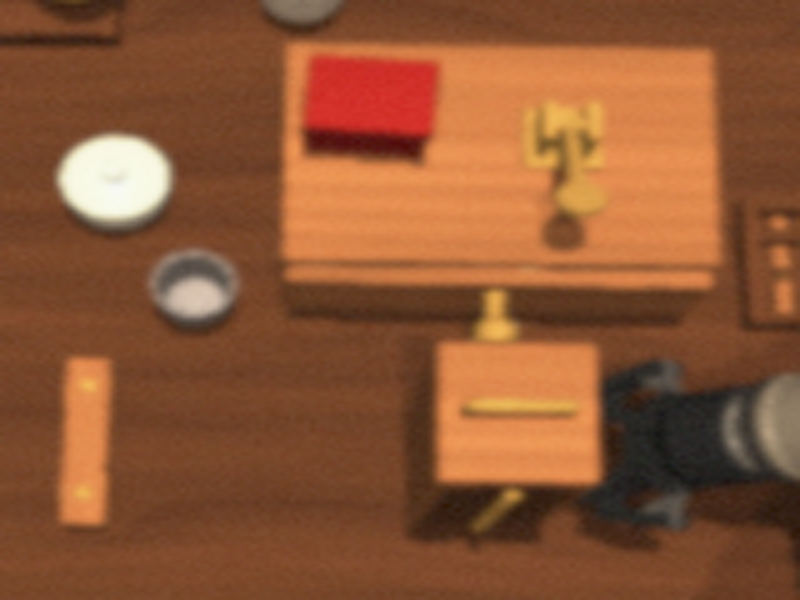

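The chest is now square to the fingers and upright (top (436–600, 343–485) in the crop). I'll keep pushing.

Emit:
servo_tool:
  motion: [0.3,0,0.24,0,0,0,0.4,0.3,0,0.24,0,0,0,0.4,0.3,0,0.24,0,0,0,0.4,0.3,0,0.24,0,0,0,0.4,0.3,0,0.24,0,0,0,0.4]

```text
t: 9.22
eef_pos: [0.4697, -0.1006, 0.079]
tool_rot: [-0.231, 0.666, 0.67, 0.233]
contact_force: [-0.0, -13.9, 6.4]
gripper_width: 0.602
grasp_force: 7.1
```

Emit:
servo_tool:
  motion: [0.3,0,0.24,0,0,0,0.4,0.3,0,0.24,0,0,0,0.4,0.3,0,0.24,0,0,0,0.4,0.3,0,0.24,0,0,0,0.4,0.3,0,0.24,0,0,0,0.4]

```text
t: 9.85
eef_pos: [0.4694, -0.062, 0.079]
tool_rot: [-0.231, 0.666, 0.67, 0.233]
contact_force: [-0.1, -13.9, 7.1]
gripper_width: 0.598
grasp_force: 7.3
```

Emit:
servo_tool:
  motion: [0.3,0,0.24,0,0,0,0.4,0.3,0,0.24,0,0,0,0.4,0.3,0,0.24,0,0,0,0.4,0.3,0,0.24,0,0,0,0.4,0.3,0,0.24,0,0,0,0.4]

```text
t: 10.48
eef_pos: [0.4691, -0.0234, 0.079]
tool_rot: [-0.231, 0.666, 0.67, 0.233]
contact_force: [0.3, -14.9, 7.6]
gripper_width: 0.603
grasp_force: 7.5
```

Emit:
servo_tool:
  motion: [0.3,0,0.24,0,0,0,0.4,0.3,0,0.24,0,0,0,0.4,0.3,0,0.24,0,0,0,0.4,0.3,0,0.24,0,0,0,0.4,0.3,0,0.24,0,0,0,0.4]

```text
t: 11.1
eef_pos: [0.4688, 0.0153, 0.0789]
tool_rot: [-0.231, 0.666, 0.67, 0.233]
contact_force: [0.1, -15.4, 8.8]
gripper_width: 0.601
grasp_force: 7.8
```

```bash
python3 - <<'E'
from h import *
st()
im=bot.read_camera("top"); cv2.imwrite("pics/t4.png",cv2.resize(im[110:260,210:370,::-1],None,fx=5,fy=4,interpolation=cv2.INTER_CUBIC))
E
```

```text
t 11.1 p [0.4688 0.0153 0.0789] tip [0.4688 0.0603 0.022 ] F [  0.1 -15.4   8.8] w 0.6 q [ 0.67  0.73 -0.62  2.12 -0.5   0.57  0.6 ]
[[-0.007, 1.0, 0.0], [0.784, 0.005, 0.62], [0.62, 0.004, -0.784]]
```

View pics/t4.png

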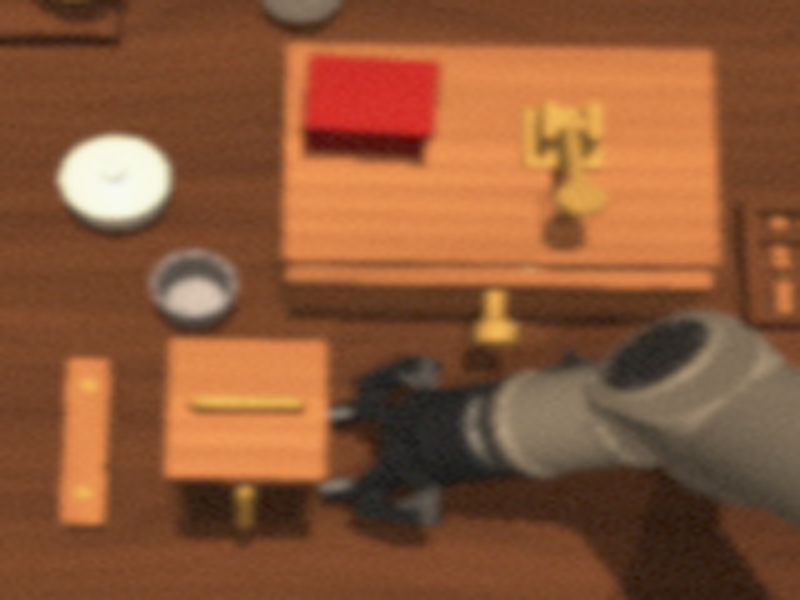

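The chest is square, with its left edge at about crop x=168 (top, z=0.24). I'll compute the gap that is left.

```bash
python3 - <<'E'
from h import *
q=np.array([at_z("top",(210+p[0]/5,110+p[1]/4),.24)[:2] for p in [(170,339),(328,341),(327,480),(165,474)]]);print(q.round(4),q.mean(0))
E
```

```text
[[0.5157 0.1542]
 [0.5166 0.0632]
 [0.4157 0.0621]
 [0.4176 0.1538]] [0.46640075 0.10833394]
```

Emit:
servo_tool:
  motion: [0.3,0,0.24,0,0,0,0.4,0.3,0,0.24,0,0,0,0.4,0.2,0,0.16,0,0,0,0.4,0.2,0,0.16,0,0,0,0.4]

```text
t: 11.65
eef_pos: [0.4683, 0.0411, 0.0788]
tool_rot: [-0.232, 0.666, 0.67, 0.233]
contact_force: [0.4, -15.4, 8.1]
gripper_width: 0.601
grasp_force: 7.8
```

Emit:
servo_tool:
  motion: [0.2,0,0.16,0,0,0,0.4,0.2,0,0.16,0,0,0,0.4,0.1,0,0.08,0,0,0,0.4,0,0,0,0,0,0,0.4]

```text
t: 12.15
eef_pos: [0.4681, 0.0545, 0.0789]
tool_rot: [-0.232, 0.665, 0.67, 0.233]
contact_force: [1.6, -11.6, 4.8]
gripper_width: 0.6
grasp_force: 5.8
```

Emit:
servo_tool:
  motion: [0.1,0,0.08,0,0,0,0.4,0.1,0,0.08,0,0,0,0.4]

```text
t: 12.4
eef_pos: [0.4681, 0.0589, 0.0788]
tool_rot: [-0.232, 0.666, 0.67, 0.233]
contact_force: [0.8, -15.0, 9.0]
gripper_width: 0.598
grasp_force: 7.8
```

Emit:
servo_tool:
  motion: [0.08,0,0.06,0,0,0,0.4,0,0,0,0,0,0,0.4]

```text
t: 12.65
eef_pos: [0.468, 0.0614, 0.0789]
tool_rot: [-0.232, 0.665, 0.67, 0.233]
contact_force: [0.9, -12.3, 4.8]
gripper_width: 0.6
grasp_force: 6.3
```

Emit:
servo_tool:
  motion: [0.08,0,0.06,0,0,0,0.4,0,0,0,0,0,0,0.4]

```text
t: 12.9
eef_pos: [0.468, 0.0617, 0.0788]
tool_rot: [-0.231, 0.666, 0.67, 0.233]
contact_force: [-2.3, -20.9, 13.0]
gripper_width: 0.599
grasp_force: 10.8
```

Emit:
servo_tool:
  motion: [0.06,0,0.05,0,0,0,0.4,0,0,0,0,0,0,0.4]

```text
t: 13.15
eef_pos: [0.468, 0.0619, 0.0788]
tool_rot: [-0.231, 0.667, 0.67, 0.232]
contact_force: [-4.2, -29.6, 20.8]
gripper_width: 0.602
grasp_force: 14.8
```

Emit:
servo_tool:
  motion: [-0.2,0,-0.16,0,0,0,0.4,-0.4,0,-0.32,0,0,0,0.4,-0.6,0,-0.48,0,0,0,0.4,-0.6,0,-0.48,0,0,0,0.4,-0.6,0,-0.48,0,0,0,0.4]

```text
t: 13.78
eef_pos: [0.4663, 0.0058, 0.0791]
tool_rot: [-0.236, 0.663, 0.671, 0.233]
contact_force: [-0.7, -0.1, -0.5]
gripper_width: 0.599
grasp_force: 0.0
```

```bash
python3 - <<'E'
from h import *
st()
im=bot.read_camera("top"); cv2.imwrite("pics/t5.png",cv2.resize(im[110:260,210:370,::-1],None,fx=5,fy=4,interpolation=cv2.INTER_CUBIC))
E
```

```text
t 13.78 p [0.4663 0.0058 0.0791] tip [0.4658 0.0512 0.0224] F [-0.7 -0.1 -0.5] w 0.6 q [ 0.69  0.73 -0.62  2.11 -0.49  0.59  0.62]
[[-0.009, 1.0, -0.007], [0.781, 0.012, 0.625], [0.625, -0.0, -0.781]]
```

View pics/t5.png

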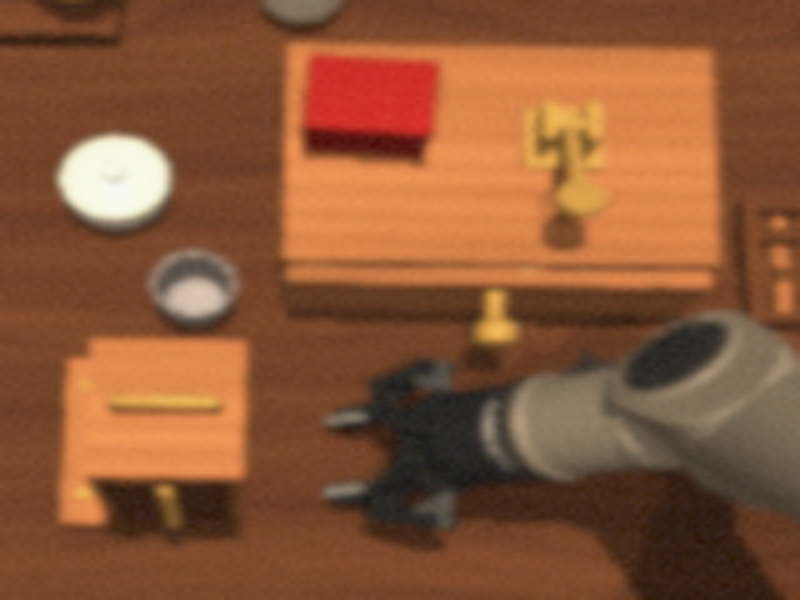

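The chest stands flush and square against the stop, its top overlapping the stop's edge at crop x≈90 as the camera angle implies. The push ended at 30 N with no more motion. Next I'll lift, straighten the tool, shut the fingers and move over the lever pad.

Emit:
servo_tool:
  motion: [0.75,0,-0.94,0,0,0,1,0.75,0,-0.94,0,0,0,1,0.75,0,-0.94,0,0,0,1,0.75,0,-0.94,0,0,0,1,0.75,0,-0.94,0,0,0,1]

```text
t: 14.45
eef_pos: [0.4661, 0.0067, 0.2002]
tool_rot: [-0.236, 0.663, 0.671, 0.233]
contact_force: [0.2, -0.5, 0.1]
gripper_width: 0.003
grasp_force: 0.0
```

Emit:
servo_tool:
  motion: [0.75,0,-0.94,0,0,0,1,0.75,0,-0.94,0,0,0,1,0.75,0,-0.94,0,0,0,1,0.75,0,-0.94,0,0,0,1,0.75,0,-0.94,0,0,0,1]

```text
t: 15.08
eef_pos: [0.466, 0.0066, 0.3205]
tool_rot: [-0.236, 0.663, 0.671, 0.233]
contact_force: [0.7, -0.3, -0.3]
gripper_width: -0.0
grasp_force: 0.0
```

Emit:
servo_tool:
  motion: [0,0,0,0,-0.9,0,1,0,0,0,0,-0.9,0,1,0,0,0,0,-0.9,0,1,0,0,0,0,-0.9,0,1,0,0,0,0,-0.9,0,1]

```text
t: 15.7
eef_pos: [0.4662, 0.0065, 0.3201]
tool_rot: [0.002, 0.703, 0.711, -0.001]
contact_force: [0.0, -0.3, -1.1]
gripper_width: -0.001
grasp_force: 0.0
```

```bash
python3 - <<'E'
from h import *
st()
q=np.array([at_z("top",(210+p[0]/5,110+p[1]/4),.24)[:2] for p in [(89,339),(247,341),(246,479),(88,477)]]);print("chest",q.round(4),q.mean(0))
from scipy.optimize import least_squares
a=np.array([210+583/5,110+196/4]); b=np.array([296,335])*.64
f=lambda p: np.r_[proj("top",p)[0]-a, proj("scene",p)[0]-b]
s=least_squares(f,[.645,-.09,.2]); print("pad",s.x,s.fun)
E
```

```text
t 15.7 p [0.4662 0.0065 0.3201] tip [0.4662 0.0061 0.2475] F [ 0.  -0.3 -1.1] w -0.0 q [ 0.41  0.16 -0.61  1.98  0.11  1.03 -0.25]
[[-0.012, 1.0, 0.001], [1.0, 0.012, -0.005], [-0.005, 0.001, -1.0]]
chest [[0.5146 0.2009]
 [0.5154 0.1098]
 [0.4152 0.1079]
 [0.4143 0.1973]] [0.46486191 0.15399546]
pad [ 0.64495775 -0.09023884  0.19418503] [-0.6534677   0.01203509 -0.59385947 -0.04972152]
```

The chest's fitted centre is 61 mm from the stop's origin, so it is seated. The pad is at (0.645, -0.091, 0.195), which fits the ~200 mm given.

Emit:
servo_tool:
  motion: [-0.55,0.96,0,0,0,0,1,-0.55,0.96,0,0,0,0,1,-0.55,0.96,0,0,0,0,1,-0.55,0.96,0,0,0,0,1,-0.55,0.96,0,0,0,0,1]

```text
t: 16.32
eef_pos: [0.5633, -0.0477, 0.3195]
tool_rot: [-0.0, 0.703, 0.711, -0.0]
contact_force: [-0.3, 0.2, 0.2]
gripper_width: -0.002
grasp_force: 0.0
```

Emit:
servo_tool:
  motion: [-0.55,0.96,0,0,0,0,1,-0.55,0.96,0,0,0,0,1,-0.55,0.96,0,0,0,0,1,-0.55,0.96,0,0,0,0,1,0,0,0.7,0,0,0,1]

```text
t: 16.95
eef_pos: [0.6413, -0.0914, 0.3057]
tool_rot: [0.001, 0.703, 0.711, 0.001]
contact_force: [0.2, 0.2, -0.5]
gripper_width: -0.001
grasp_force: 0.0
```

Emit:
servo_tool:
  motion: [0,0,0.8,0,0,0,1,0,0,0,0,0,0,1]

```text
t: 17.2
eef_pos: [0.6385, -0.0898, 0.2874]
tool_rot: [-0.002, 0.703, 0.712, -0.001]
contact_force: [-0.7, 0.3, 0.1]
gripper_width: -0.001
grasp_force: 0.0
```

```bash
python3 - <<'E'
from h import *
st()
im=bot.read_camera("scene"); cv2.imwrite("pics/s6.png",cv2.resize(im[140:290,130:330,::-1],(800,600),interpolation=cv2.INTER_CUBIC))
E
```

```text
t 17.2 p [ 0.6385 -0.0898  0.2874] tip [ 0.6382 -0.0898  0.2148] F [-0.7  0.3  0.1] w -0.0 q [ 0.41  0.49 -0.51  1.62  0.26  1.1  -0.16]
[[-0.013, 1.0, -0.004], [1.0, 0.013, 0.0], [0.0, -0.004, -1.0]]
```

View pics/s6.png

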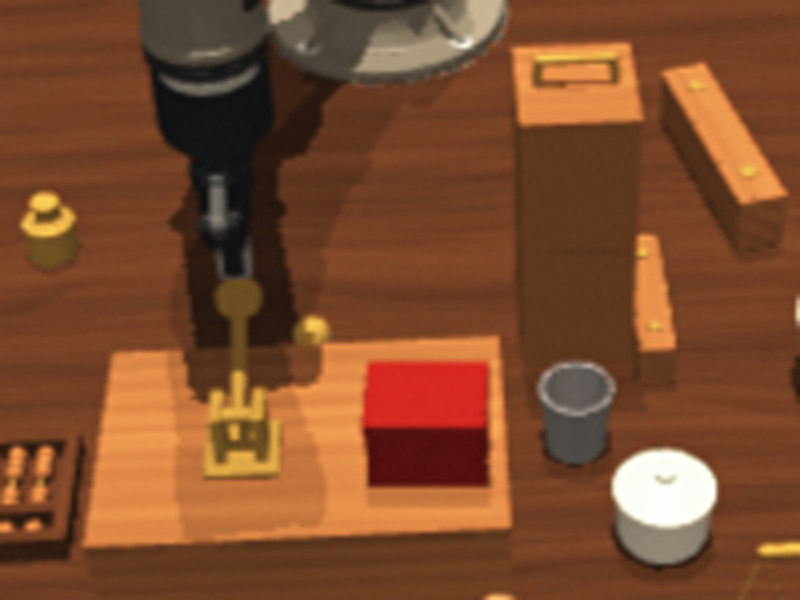

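The fingertip is just above the pad (tip (233,275), pad (238,297) in the crop). I'll press down gradually.

Emit:
servo_tool:
  motion: [0,0,0.3,0,0,0,1,0,0,0.3,0,0,0,1,0,0,0.3,0,0,0,1,0,0,0.25,0,0,0,1,0,0,0.25,0,0,0,1]

```text
t: 17.88
eef_pos: [0.6407, -0.0902, 0.2627]
tool_rot: [0.001, 0.703, 0.711, 0.0]
contact_force: [-2.7, -0.5, 6.7]
gripper_width: -0.003
grasp_force: 3.1
```

Emit:
servo_tool:
  motion: [0,0,0.25,0,0,0,1,0,0,0.25,0,0,0,1,0,0,0.25,0,0,0,1,0,0,0.2,0,0,0,1,0,0,0,0,0,0,1]

```text
t: 18.5
eef_pos: [0.6401, -0.0903, 0.2425]
tool_rot: [-0.0, 0.703, 0.711, -0.0]
contact_force: [-0.4, -0.4, -0.1]
gripper_width: 0.001
grasp_force: 0.1
```

Emit:
servo_tool:
  motion: [0,0,0.15,0,0,0,1,0,0,0,0,0,0,1]

```text
t: 18.75
eef_pos: [0.6402, -0.0903, 0.2397]
tool_rot: [-0.0, 0.703, 0.711, -0.0]
contact_force: [-0.7, 0.1, 2.3]
gripper_width: 0.002
grasp_force: 0.9
```

Emit:
servo_tool:
  motion: [0,0,0.15,0,0,0,1,0,0,0,0,0,0,1]

```text
t: 19.0
eef_pos: [0.6402, -0.0903, 0.2367]
tool_rot: [-0.0, 0.703, 0.711, -0.0]
contact_force: [-2.2, 0.1, 2.1]
gripper_width: 0.002
grasp_force: 0.9
```

Emit:
servo_tool:
  motion: [0,0,0.15,0,0,0,1,0,0,0,0,0,0,1]

```text
t: 19.25
eef_pos: [0.6403, -0.0903, 0.2346]
tool_rot: [0.0, 0.703, 0.711, -0.0]
contact_force: [-4.1, 0.9, 8.6]
gripper_width: 0.0
grasp_force: 4.2
```

Emit:
servo_tool:
  motion: [0,0,0.15,0,0,0,1,0,0,0,0,0,0,1]

```text
t: 19.5
eef_pos: [0.6404, -0.0902, 0.2342]
tool_rot: [0.001, 0.703, 0.711, -0.0]
contact_force: [-11.7, 0.6, 24.0]
gripper_width: -0.003
grasp_force: 12.4
```

```bash
python3 - <<'E'
from h import *
st()
im=bot.read_camera("top"); cv2.imwrite("pics/t7.png",cv2.resize(im[110:260,210:370,::-1],None,fx=5,fy=4,interpolation=cv2.INTER_CUBIC))
E
```

```text
t 19.5 p [ 0.6404 -0.0902  0.2342] tip [ 0.6404 -0.0903  0.1616] F [-11.7   0.6  24. ] w -0.0 q [ 0.4   0.55 -0.49  1.67  0.3   1.   -0.19]
[[-0.012, 1.0, 0.001], [1.0, 0.012, -0.001], [-0.001, 0.001, -1.0]]
```

View pics/t7.png

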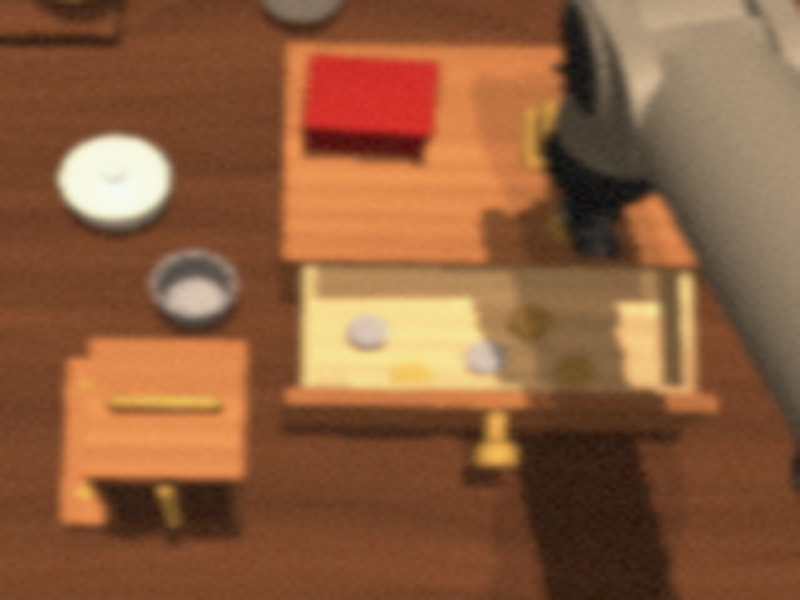

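The drawer is fully out (its front is at crop rows 390–430), the lever is against its end stop, and the chest hasn't moved. I'll lift clear and hand in.

Emit:
servo_tool:
  motion: [0,0,-0.3,0,0,0,1,0,0,-0.6,0,0,0,1,0,0,-0.9,0,0,0,1,0,0,-0.9,0,0,0,1,0,0,0,0,0,0,1]

```text
t: 20.18
eef_pos: [0.6414, -0.0902, 0.2871]
tool_rot: [0.002, 0.703, 0.711, 0.001]
contact_force: [0.1, 1.5, -0.6]
gripper_width: -0.0
grasp_force: 0.0
```

Emit:
servo_tool:
  motion: [0,0,0,0,0,0,1,0,0,0,0,0,0,1]

```text
t: 20.42
eef_pos: [0.6399, -0.0903, 0.2839]
tool_rot: [-0.001, 0.703, 0.711, -0.0]
contact_force: [0.1, -0.3, -0.7]
gripper_width: 0.003
grasp_force: 0.0
```

```bash
python3 - <<'E'
from h import *
st(); print(bot.hand_in())
E
```

```text
t 20.43 p [ 0.6399 -0.0903  0.2839] tip [ 0.6398 -0.0903  0.2113] F [ 0.1 -0.3 -0.7] w 0.0 q [ 0.41  0.5  -0.51  1.62  0.26  1.09 -0.16]
[[-0.012, 1.0, -0.001], [1.0, 0.012, 0.0], [0.0, -0.001, -1.0]]
the job is handed in; nothing more can be done
None
```

I handed the job in at about 20 s, with no verdict returned: the chest stands square against the smallest stop, the lever is pressed to its end, the drawer is fully out, and the arm is clear of everything.

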